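Hold a reader bracket against the stop of a setting fixture

ROBOT

A 7-joint arm with a two-finger parallel gripper is mounted at the origin on the work surface. World frame = base frame: x ahead of the robot, y to its left, z up, the work surface at z = 0. Lengths are in m, angles in rad, forces in N, time in s.
With the tool pointing down it reaches from about 0.4 to 0.85 m from the base axis. Payload 10.4 kg.
Tool frame: the origin (TCP) lies on the centre line of the jaws, within the pads' length; the fingertips stand 22 mm ahead of it and the grasp point (between the pads) lies 3 mm ahead of it; z points along the fingers, y is the line along which they close (so a half turn about z gives the same grasp; the last joint's range is limited). The gripper opens to 87 mm and grips with 3 to 60 N. Pads are 19 mm wide; open, the fingers measure 117 mm over their backs; the gripper's body (75 mm by 190 mm) begins 51 mm behind the grasp point.
Start: joints at [-1.239, 0.332, -0.065, 1.46, 0.022, 1.35, -0.088], TCP at [0.217, 0.586, 0.245] pointing down, gripper open.
Joint ranges: [-2.6, 2.6], [-0.5, 2.12], [-1.47, 1.34], [0.16, 2.42], [-1.27, 4.41], [0.06, 2.06], [-2.6, 2.6]. Speed limits (rad/s): [2.22, 2.22, 2.79, 2.79, 3.14, 3.14, 3.14].

INTERFACE

Orientations are given as a unit quaternion [x, y, z, w].
In Python, from bench import r gives the robot as it stands.
- The arm moves only by the tool shift_gripper, called after ">>>" as a command line: name --argument value ..., lists and objects as JSON in quotes. Schema: {"type":"object","properties":{"offsets":{"type":"array","items":{"type":"object","properties":{"trans":{"type":"array","items":{"type":"number"},"minItems":3,"maxItems":3},"spin":{"type":"number"},"finger_gap":{"type":"number"}},"additionalProperties":false,"required":["finger_gap"]},"minItems":1,"maxItems":12},"clamp_n":{"type":"number"},"only":{"type":"string"},"quiet":{"type":"boolean"},"lines":{"type":"string"}},"required":["offsets"],"additionalProperties":false}. offsets is a list of rows, 1 to 12 of them, each an object with the fields trans (a list: dx, dy, dz in cm), spin (a turn about the tool's z in units of 0.1 rad), finger_gap (the finger opening in m); a field left out counts as zero (the opening has to be given); each row is the pose to reach, as a shift and turn from the pose commanded when the call began, along the tool's axes at that moment; what a row does not reach only later rows make up. A row lasts 1/10 s, in which the tool goes at most 0.05 m and 0.15 rad, less where a joint would pass 70% of its speed; a pose out of reach is approached as far as the arm can. The fingers move at their own pace and stop on an object; clamp_n is the grip in N (left out, the last holds). Time passes only in rows, so rows that do not move let the fingers close. The tool returns the time, the measured TCP pose, the force, the opening and the grip force at its end. only (a regular expression) keeps the lines of the reply that match it, lines (a string "A,B") keeps lines A to B, and quiet returns only ok. Input that does not fit is refused with a message, and nothing moves.
- r.read_state(): the state, without advancing time (a new reading comes with each control period).
- r.camera(name): name is "scene" or "side" or "wrist"; returns a dict with "img" (400x640x3 uint8, red, green, blue), "fx", "fy", "cx", "cy" (pixels), "k1" (the pictures are not rectified: a ray, as slopes to the right and down, at radius r is drawn at 1 + k1 r^2 times it, then the intrinsics apply), "pose" (4x4, takes a point from camera to world coordinates). Camera axes: x right, y down, z forward; pixel columns grow to the right and rows downward; lengths in m; the calibration is good to about 2 mm. A picture is of the moment at which its call begins. There is no depth.
- r.close_job(): hands the job in; it is judged then, once.
The state is a dict: "time": time; "joint_positions": joint angles; "joint_vel": joint speeds; "joint_torque": joint torques, N m; "ee_pos": TCP position; "eef_rot": TCP orientation; "ft_force": force on the tool from outside, world axes, zero at the start; "torque": the same for the moment, N m; "width": finger opening in m; "grip_force": force on a finger pad.
Only numpy, scipy, OpenCV 4.12 (cv2) and the standard library are available. Lean on these libraries where they do the work, as an engineer would, in place of code of your own. Each camera call takes 0.05 s, during which the arm holds its last target. There are 200 camera calls.

TASK

First crank the handwheel until the pointer of the stop is level with the blade of the setting clip. Then stand the bracket with the upturned lip (not the plain one) on the fixture's bed between the guide rails, lip towards the stop, and press its lip squarely against the sprung plate with a steady push of about 10 N (plate roughly halfway in, never rammed hard), so that a colleague can screw it down; your program finishes while you are still holding it pressed like that. Leave everything else on the bench where it is.

Things in the scene. Friction and masses are not known exactly. Their poses are not given: they have to be found in the camera images.
- fixture: Fixed aluminium base plate, 150 mm (x) by 365 mm (y, from -120 to +245), 12 mm thick; its top is the bed. Origin on the bench under the middle of the rails. +y points along the bed to the stop and handwheel: the pressing direction. Two guide rails along y, 10 mm above the bed, inner faces at x = -34 and +34 mm, y = -120 to +120. The bracket belongs at x = 0.
- bed_centre (a point): A point on the bed's top (12 mm over the bench) between the rails, at x = 0, y = -45 mm of the fixture: free room to set the bracket down before pressing. Axes as the fixture's.
- handwheel (a joint): Turn of the handwheel (vertical axis, 115 mm across), rad. Grows clockwise seen from above, and then the stop (dark block in the channel, top 45 mm over the bench) moves towards -y of the fixture, 8 mm per rad. Range -0.1 to 6.2; starts at about 0 to 1.5 and must be turned clockwise by 2 to 5 rad. Stays where left; takes about 0.3 Nm (7 N at the crank handle).
- wheel_axis (a point): On the handwheel's axis, at the mid-height of the crank handle's grip (90 mm over the bench). In the fixture: x = 0, y = 185 mm.
- crank_grip (a point): Middle of the grip of the upright crank handle on the wheel: a black round sleeve, 20 mm across, 50 mm tall (from 64 to 114 mm over the bench), free to spin on its pin, 42 mm off the wheel's axis. Follow a circle of 42 mm around wheel_axis. The wheel's rim below it tops out 63 mm over the bench.
- pointer (a point): Tip of the stop's pointer: a thin upright steel blade on the stop, sticking out to the fixture's -x side over a dark strip with white ticks. It moves with the stop along the fixture's y. Not moved by the sprung plate.
- clip_tip (a point): Middle of the thin blade of the setting clip, a small steel block (14 x 10 x 22 mm) at the -x edge of the fixture's base. The stop is set when pointer and clip_tip have the same y in the fixture's frame. The clip is fixed; axes as the fixture's.
- plate_face (a point): Middle of the sprung plate's front face (60 mm wide, 32 mm tall, from 13 to 45 mm over the bench), the face that looks to -y of the fixture. It moves with the stop and sinks with the spring. With the stop set it stands at y = 20 to 32 mm in the fixture.
- pressure_plate (a joint): How far the sprung plate is pressed in, m: 0 free, 0.012 fully in (hard stop). Its spring gives 3 N at first touch and 1.2 N per mm more: 6 N at 2.5 mm, 10 N at 5.8 mm, 14 N at 9.2 mm.
- bracket: The bracket to fit: loose, aluminium, 0.3 to 0.55 kg. Foot 60 mm (x) by 110 mm (y), 10 mm thick; upright web across its middle, 42 mm wide (x), 14 mm thick (y), its top 70 mm over the underside; along its +y edge an upturned lip 60 mm wide, its top 33 mm over the underside. Origin: centre of the underside. Starts with +y roughly along the fixture's.
- bracket_grip (a point): In the bracket's web, 55 mm over its underside, in the middle: grip here from above with the fingers closing along the bracket's y (14 mm thick).
- lip_face (a point): Middle of the outer face of the bracket's lip, 55 mm from its centre along +y, 16 mm over the underside: the face to press on the plate.
- plain_bracket: Bystander: a plain aluminium bracket WITHOUT lip: foot 60 x 80 x 10 mm, web 40 mm tall. Not the one to fit; leave it alone. Origin at its underside centre.
- screwdriver: Bystander: screwdriver lying on the bench; leave it alone.
- screw_dish: Bystander: black open dish of screws, 80 x 60 x 22 mm; leave it alone. Origin at its underside centre.
- bottle: Bystander: white reagent bottle, 64 mm across, 150 mm tall; leave it alone. Origin at its underside centre.
- tube_rack: Bystander: blue rack full of capped sample tubes, 100 x 160 x 95 mm tall; leave it alone. Origin at its underside centre.
- lane_tray: Bystander: grey tray 90 x 160 mm with one row of red-capped tubes, 87 mm tall; leave it alone. Origin at its underside centre.
- pen: Bystander: black marker pen, 140 mm long, 12 mm thick; leave it alone.

How it is judged:
On the way, in this order (a step that is already met when the one before it is completed fails the run):
1. the stop's pointer is level with the setting clip (within 3.5 mm) (y of pointer in the frame of clip_tip between -0.0035 and 0.0035 m), for 0.3 s.
2. the lipped bracket stands flat on the bed between the rails (x of bracket in the frame of fixture between -0.007 and 0.007 m and z of bracket in the frame of fixture between 0.008 and 0.0165 m and angle between bracket's own z axis and vertical below 0.08 rad and angle between the y axis of bracket and the y axis of fixture, either way round below 0.08 rad), for 0.1 s.
3. its lip is pressed on the plate with 6 to 14 N for one second (all of step 2 and y of lip_face in the frame of plate_face between -0.004 and 0.004 m and contact force between bracket and pressure_plate between 6 and 14 N), for 1 s.
At the end, for the whole second after the job is handed in: Still pushed by the robot's fingers and at rest, the bracket stands flat on the bed (3 to 4 mm, 0.08 rad) between the rails, its lip on the plate (4 mm) pressed with 6 to 14 N, and the stop's pointer is still within 3.5 mm of the setting clip (all of step 1 and all of step 3 and contact force between bracket and the fingers above 2 N and linear speed of bracket below 0.01 m/s); the arm keeps its last pose, push and grip.
It fails at once if the plate is rammed (over 25 N) (contact force between anything else and pressure_plate above 25 N).
It fails at once if something else on the bench is moved more than 30 mm (distance of any of plain_bracket, screwdriver, screw_dish, bottle, tube_rack, lane_tray, pen from where it was at the start of the episode above 0.03 m).
It also fails if it takes over 61 s, if anything falls off the work surface, if the arm or the gripper's body presses on something with over 40 N, if the wrist force passes 120 N, or if a joint passes its speed limit or range.

## Working session

There is one attempt and no reset: what is moved stays moved. The work goes in short steps, Python scripts to look and compute and a tool call to move; the robot and the scene stay as the last step left them, time stands still between calls to the robot, and variables do not carry over. Pictures are saved under pics/ and viewed, at most 13 in all, crops included, and the job is handed in when it is done.

```bash
ls; mkdir -p pics
```

Run:
```python
from bench import r
import cv2,numpy as np
s=r.read_state();print(s['time'],s['ee_pos'],s['eef_rot'],s['width'])
for n in ('scene','side'):
    c=r.camera(n);cv2.imwrite(f'pics/{n}0.png',c['img'][:,:,::-1]);print(n,c['fx'],c['cx'],c['cy'],c['k1'],np.round(c['pose'],3).tolist())
```

```text
bench.py
pics
0.0 [0.2169969  0.58574205 0.24375189] [ 1.76444109e-01  9.84310405e-01 -7.02244922e-04 -9.76305222e-05] 0.08703637009032533
scene 361.8364984013022 318.52125156760746 202.54277378146963 -0.0494503570281904 [[-0.01, 0.738, -0.675, 1.417], [1.0, -0.004, -0.019, 0.029], [-0.017, -0.675, -0.738, 0.991], [0.0, 0.0, 0.0, 1.0]]
side 455.0823189516648 313.88744368634957 204.13728448267966 0.03532071800710001 [[0.991, -0.095, 0.091, 0.455], [-0.131, -0.672, 0.729, -0.994], [-0.008, -0.735, -0.678, 1.004], [0.0, 0.0, 0.0, 1.0]]
```

View pics/scene0.png

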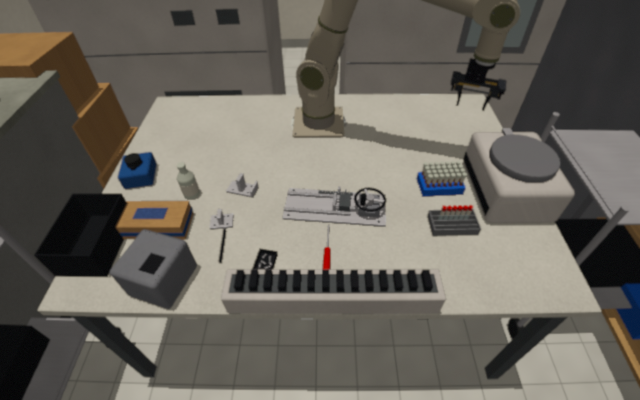

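View pics/side0.png

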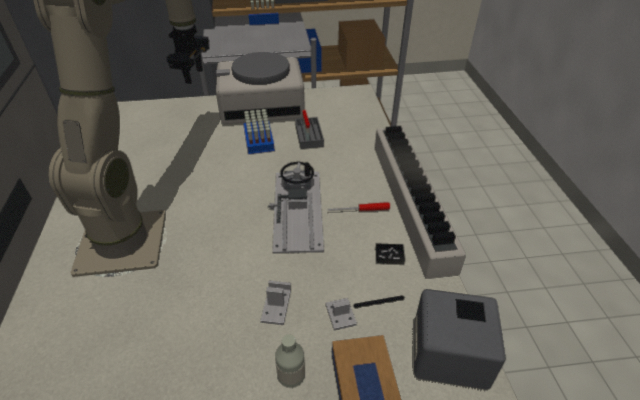

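Scene view: fixture at about (335,205) with wheel at (370,200). The lipped bracket is the tall one at (241,185) and the plain one is at (221,220). Side view: bracket (276,300), fixture (297,215), clip on its left edge at (272,205).

Create h.py:
```python
import numpy as np,cv2
from bench import r
from scipy.spatial.transform import Rotation as R
def ray(c,p):
    K=np.array([[c['fx'],0,c['cx']],[0,c['fy'],c['cy']],[0,0,1]])
    q=cv2.undistortPoints(np.array([[p]],float),K,np.array([c['k1'],0,0,0,0.]),None)[0,0]
    # cv2 model x_d = x(1+k1 r^2): same as given
    P=np.array(c['pose']);d=P[:3,:3]@[q[0],q[1],1];return P[:3,3],d/np.linalg.norm(d)
def onz(c,p,z):
    o,d=ray(c,p);return o+d*(z-o[2])/d[2]
def tri(rs):
    A=sum(np.eye(3)-np.outer(d,d) for o,d in rs);b=sum((np.eye(3)-np.outer(d,d))@o for o,d in rs);return np.linalg.solve(A,b)
def proj(c,X):
    P=np.array(c['pose']);x=P[:3,:3].T@(np.array(X)-P[:3,3]);x=x/x[2];q=x[:2]*(1+c['k1']*(x[0]**2+x[1]**2));return q*[c['fx'],c['fy']]+[c['cx'],c['cy']]
def tool(target):
    s=r.read_state();return R.from_quat(s['eef_rot']).inv().apply(np.array(target)-s['ee_pos'])
```

Run:
```python
from h import *
a=r.camera('scene');b=r.camera('side')
np.set_printoptions(precision=3,suppress=True)
for n,p in dict(c1=(289,190),c2=(284,222),c3=(385,225)).items(): print(n,onz(a,p,.012))
print('wheel',onz(a,(370,199),.06),onz(b,(297,174),.06))
print('side corners',[onz(b,p,.012) for p in((275,248),(323,249))])
print('brk',onz(a,(242,192),.01),onz(b,(276,308),.01))
w=r.camera('wrist');P=np.array(w['pose']);s=r.read_state();T=R.from_quat(s['eef_rot']).as_matrix()
print(w['fx'],w['cx'],w['cy'],'cam in tool',T.T@(P[:3,3]-s['ee_pos']),T.T@P[:3,:3])
o=cv2.resize(a['img'][150:260,180:400],None,fx=3.6,fy=3.6,interpolation=2)
cv2.imwrite('pics/cr.png',o[:,:,::-1])
```

```text
c1 [ 0.456 -0.109  0.012]
c2 [ 0.613 -0.116  0.012]
c3 [0.628 0.235 0.012]
wheel [0.549 0.186 0.06 ] [0.546 0.174 0.06 ]
side corners [array([ 0.451, -0.098,  0.012]), array([ 0.589, -0.121,  0.012])]
brk [ 0.463 -0.288  0.01 ] [ 0.44  -0.303  0.01 ]
304.8551399065181 320.34908410510883 197.7609647760114 cam in tool [ 0.084 -0.    -0.14 ] [[ 0.    -0.953 -0.303]
 [ 1.     0.     0.001]
 [-0.001 -0.303  0.953]]
```

View pics/cr.png

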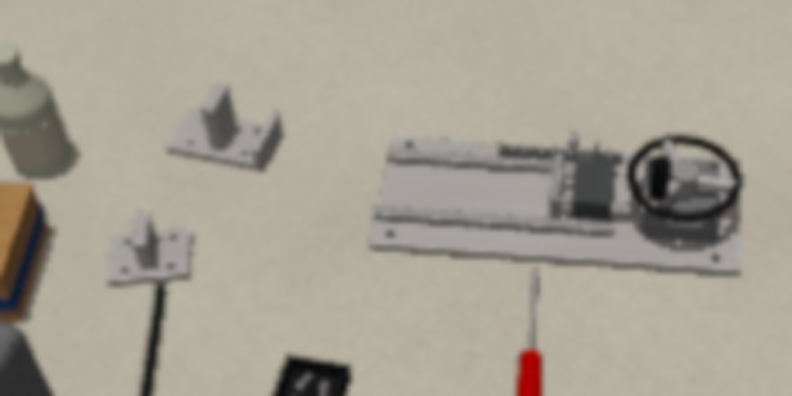

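Run:
```python
from h import *
print(tool([.55,.08,.26]))
```

```text
[-0.48794873 -0.35880292 -0.01556795]
```

Careful with the scale: shifts go in cm and turns go in units of 0.1 rad. That gives: -0.15 m is -15, -0.488 m is -48.8, -0.31 rad is -3.1.

>>> shift_gripper --offsets '[{"trans":[-4, -3, -1.5], "spin":-1, "finger_gap":0.087}, {"trans":[-8, -6, -1.5], "spin":-2, "finger_gap":0.087}, {"trans":[-12, -9, -1.5], "spin":-3.1, "finger_gap":0.087}, {"trans":[-16, -12, -1.5], "spin":-3.1, "finger_gap":0.087}, {"trans":[-20, -15, -1.5], "spin":-3.1, "finger_gap":0.087}, {"trans":[-24, -18, -1.5], "spin":-3.1, "finger_gap":0.087}, {"trans":[-28, -21, -1.5], "spin":-3.1, "finger_gap":0.087}, {"trans":[-32, -24, -1.5], "spin":-3.1, "finger_gap":0.087}, {"trans":[-36, -27, -1.5], "spin":-3.1, "finger_gap":0.087}, {"trans":[-41, -30, -1.5], "spin":-3.1, "finger_gap":0.087}, {"trans":[-45, -33, -1.5], "spin":-3.1, "finger_gap":0.087}, {"trans":[-48.8, -35.9, -1.5], "spin":-3.1, "finger_gap":0.087}]'

```text
time: 1.45
ee_pos: [0.5464, 0.0851, 0.2597]
eef_rot: [0.022, 1.0, 0.0, 0.0]
ft_force: [0.6, 0.3, -0.6]
width: 0.0869
grip_force: 0.0
```

Run:
```python
from h import *
s=r.read_state();print(s['time'],s['ee_pos'],s['eef_rot'],np.abs(s['joint_vel']).max())
```

```text
1.45 [0.54644254 0.08506549 0.25968996] [2.22104056e-02 9.99753282e-01 1.42904276e-04 2.28770464e-04] 1.035634253906044
```

>>> shift_gripper --offsets '[{"finger_gap":0.087}, {"finger_gap":0.087}]'

```text
time: 1.65
ee_pos: [0.5459, 0.0856, 0.2593]
eef_rot: [0.024, 1.0, -0.0, -0.0]
ft_force: [-0.8, 0.2, 0.2]
width: 0.0869
grip_force: 0.0
```

Run:
```python
from h import *
import pickle
w=r.camera('wrist');pickle.dump(w,open('w1.pkl','wb'))
pickle.dump([r.camera('scene'),r.camera('side')],open('s1.pkl','wb'))
o=cv2.resize(w['img'],(800,500),interpolation=2);cv2.imwrite('pics/w1.png',o[:,:,::-1])
```

```text
(no output)
```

View pics/w1.png

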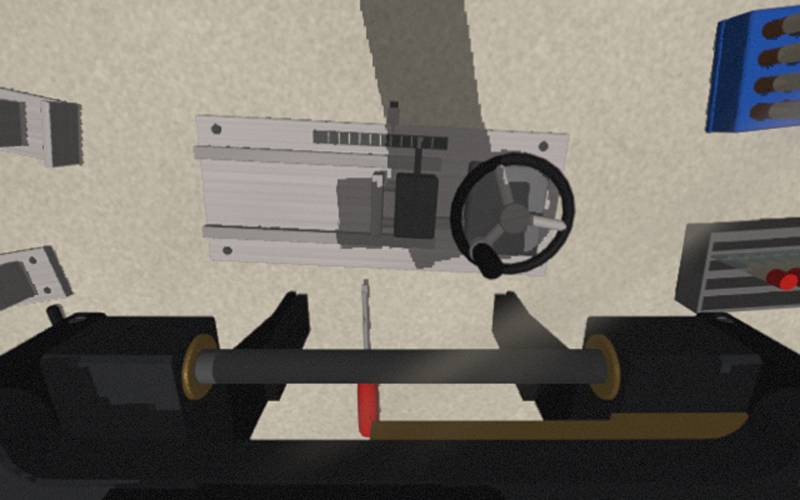

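The wrist picture (scale 1.25) shows the whole fixture. Plate corners are at (196,115), (567,134) and (210,261). The wheel hub is at (514,216), the crank handle at (488,262), the pointer at (417,155) and the clip at (394,105).

Run:
```python
from h import *
import pickle
np.set_printoptions(precision=4,suppress=True)
w=pickle.load(open('w1.pkl','rb'))
q=lambda u,v,z:onz(w,(u/1.25,v/1.25),z)
A,B,C=q(196,115,.012),q(567,134,.012),q(210,261,.012)
print(A,B,C,np.linalg.norm(A-B),np.linalg.norm(A-C))
y=(B-A)[:2];y/=np.linalg.norm(y);x=np.array([y[1],-y[0]])
o=A[:2]+.075*x+.12*y;print('o',o,'yaw',np.arctan2(-y[0],y[1]),'C-based',C[:2]-.075*x+.12*y,'wheel exp',o+.185*y,'hub',q(514,216,.066))
hs=[q(497,247,.064),q(488,262,.09),q(488,275,.114)];print('handle',hs)
F=lambda p:[(p[:2]-o)@x,(p[:2]-o)@y]
for z in(.02,.035,.05):print(z,'ptr',F(q(418,152,z)),'clip',F(q(394,105,z)))
o2=cv2.resize(w['img'][70:230,220:480],(780,480),interpolation=2);cv2.imwrite('pics/w1c.png',o2[:,:,::-1])
```

```text
[ 0.4426 -0.1061  0.012 ] [0.4772 0.2519 0.012 ] [ 0.5911 -0.122   0.012 ] 0.35965716484179777 0.14932139685434487
o [0.5288 0.0061] yaw -0.0961742850936302 C-based [0.528  0.0046] wheel exp [0.5466 0.1903] hub [0.5437 0.1876 0.066 ]
handle [array([0.5728, 0.1738, 0.064 ]), array([0.5774, 0.1599, 0.09  ]), array([0.5796, 0.1546, 0.114 ])]
0.02 ptr [np.float64(-0.051167163226776294), np.float64(0.09505115176853013)] clip [np.float64(-0.09270211491209926), np.float64(0.06998564264418189)]
0.035 ptr [np.float64(-0.05207526533484394), np.float64(0.09431475818018585)] clip [np.float64(-0.09196627020156092), np.float64(0.07024133794265994)]
0.05 ptr [np.float64(-0.05298336744291159), np.float64(0.09357836459184156)] clip [np.float64(-0.09123042549102259), np.float64(0.07049703324113801)]
```

View pics/w1c.png

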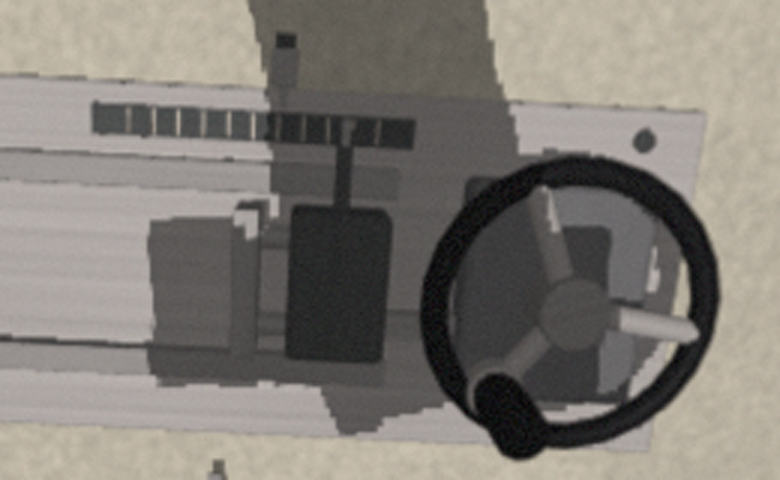

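The crop (scale 3, offset (220,70)) shows the crank handle's base disc at about (495,398) and its top at about (518,428). The pointer is at (347,130), the clip block at (287,62) with its dark top at (286,41), and the rim centre at about (570,301).

Run:
```python
from h import *
import pickle
np.set_printoptions(precision=4,suppress=True)
w=pickle.load(open('w1.pkl','rb'))
q=lambda u,v,z:onz(w,(220+u/3,70+v/3),z)
A,B,C=onz(w,(156.8,92),.012),q(707,110,.012),onz(w,(168,208.8),.012)
print(np.linalg.norm(A-B))
y=(B-A)[:2];y/=np.linalg.norm(y);x=np.array([y[1],-y[0]])
o=(A[:2]+B[:2])/2+.075*x-.0625*y;print('o',o,'yaw',np.arctan2(-y[0],y[1]))
W=o+.185*y;print('wheel',W,'rim',q(570,301,.058))
for p in (q(495,398,.064),q(518,428,.114),q(506,413,.09)):
  d=p[:2]-W;print('handle',p,np.linalg.norm(d),np.arctan2(d[1],d[0]))
  d=p[:2]-q(570,301,.058)[:2];print(np.linalg.norm(d),np.arctan2(d[1],d[0]))
F=lambda p:[(p[:2]-o)@x,(p[:2]-o)@y]
for z in(.02,.04):print(z,'ptr',F(q(347,130,z)),'clip',F(q(286,45,z)),F(q(286,75,z)))
```

```text
0.3620712171851802
o [0.5284 0.0048] yaw -0.09410718530440867
wheel [0.5458 0.189 ] rim [0.5427 0.1885 0.058 ]
handle [0.5783 0.1593 0.064 ] 0.0439786744919529 -0.7410388044456039
0.046003545712250175 -0.6862038266677724
handle [0.5719 0.1567 0.114 ] 0.041505176336367744 -0.8922955679325965
0.043148771392738774 -0.8276544699763666
handle [0.5751 0.1579 0.09  ] 0.042729254403307784 -0.8145439128523873
0.04457386406276612 -0.75487362028458
0.02 ptr [np.float64(-0.06042722243817317), np.float64(0.09739787540699195)] clip [np.float64(-0.09121948207866117), np.float64(0.07168788432180043)] [np.float64(-0.08013706593263524), np.float64(0.07215456445720762)]
0.04 ptr [np.float64(-0.06112791337273112), np.float64(0.09636933470385621)] clip [np.float64(-0.09029516932452877), np.float64(0.07201614012653443)] [np.float64(-0.07979760688288035), np.float64(0.07245819209400821)]
```

Run:
```python
from h import *
print(tool([.574,.158,.14]),tool([.574,.158,.093]),R.from_quat(r.read_state()['eef_rot']).as_matrix().round(4))
```

```text
[-0.02593101  0.07087864  0.11947555] [-0.02594882  0.07085302  0.16647554] [[-9.991e-01  4.260e-02 -4.000e-04]
 [ 4.260e-02  9.991e-01  6.000e-04]
 [ 4.000e-04  5.000e-04 -1.000e+00]]
```

>>> shift_gripper --offsets '[{"trans":[-2, 3.5, 3], "finger_gap":0.07}, {"trans":[-2.6, 7.1, 6], "finger_gap":0.07}, {"trans":[-2.6, 7.1, 9], "finger_gap":0.07}, {"trans":[-2.6, 7.1, 9], "finger_gap":0.07}, {"trans":[-2.6, 7.1, 9], "finger_gap":0.07}, {"trans":[-2.6, 7.1, 9], "finger_gap":0.07}]'

```text
time: 2.4
ee_pos: [0.5756, 0.1562, 0.1718]
eef_rot: [0.023, 1.0, 0.001, 0.001]
ft_force: [0.4, -0.2, 0.2]
width: 0.0704
grip_force: 0.0
```

Run:
```python
from h import *
import pickle
print(tool([.574,.158,.093]))
w=r.camera('wrist');cv2.imwrite('pics/w2.png',w['img'][60:400,120:520,::-1]);pickle.dump(w,open('w2.pkl','wb'))
```

```text
[0.00187435 0.00158595 0.07876651]
```

View pics/w2.png

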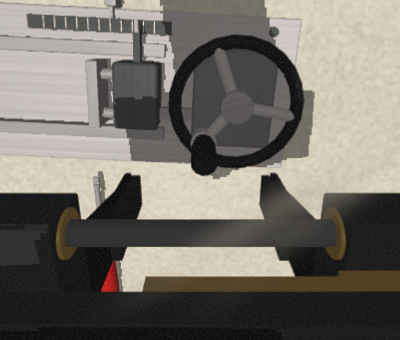

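Handle in this crop (offset (120,60)) runs from about (205,145) to (203,162), midway between the fingertips at columns 135 and 268.

Run:
```python
from h import *
import pickle
w=pickle.load(open('w2.pkl','rb'))
print(onz(w,(325,204),.064),onz(w,(323,223),.114),onz(w,(356,161),.058))
```

```text
[0.5767692  0.16043681 0.064     ] [0.57349634 0.15831365 0.114     ] [0.54186737 0.18802639 0.058     ]
```

>>> shift_gripper --offsets '[{"trans":[0.1, 0.2, 3], "finger_gap":0.07}, {"trans":[0.1, 0.2, 6], "finger_gap":0.07}, {"trans":[0.1, 0.2, 7.8], "finger_gap":0.07}, {"trans":[0.1, 0.2, 7.8], "finger_gap":0.03}, {"trans":[0.1, 0.2, 7.8], "finger_gap":0.015}, {"trans":[0.1, 0.2, 7.8], "finger_gap":0.015}, {"trans":[0.1, 0.2, 7.8], "finger_gap":0.015}, {"trans":[0.1, 0.2, 7.8], "finger_gap":0.015}, {"trans":[0.1, 0.2, 7.8], "finger_gap":0.015}, {"trans":[0.1, 0.2, 7.8], "finger_gap":0.015}, {"trans":[0.1, 0.2, 7.8], "finger_gap":0.015}]' --clamp_n 25

```text
time: 3.55
ee_pos: [0.5739, 0.1588, 0.0917]
eef_rot: [0.022, 1.0, 0.0, 0.0]
ft_force: [0.8, 2.5, 0.9]
width: 0.019
grip_force: 25.0
```

Create circ.py:
```python
from h import *
import sys
W=np.array([.544,.1885,0]);s=r.read_state();T=R.from_quat(s['eef_rot']);p=np.array(s['ee_pos'])
d=p-W;th=np.arctan2(d[1],d[0]);print(th,np.hypot(*d[:2]))
P=lambda t:W+[.042*np.cos(t),.042*np.sin(t),.0925]
for k in range(1,13): print(np.round(T.inv().apply(P(th-float(sys.argv[1])*k)-p),4).tolist())
```

```bash
python3 circ.py 0.25
```

```text
-0.7817328501104475 0.04214356277746219
[0.0081, -0.0067, -0.0008]
[0.0174, -0.0114, -0.0008]
[0.0277, -0.0135, -0.0008]
[0.0382, -0.0131, -0.0008]
[0.0482, -0.0101, -0.0008]
[0.0572, -0.0047, -0.0008]
[0.0645, 0.0028, -0.0008]
[0.0698, 0.0118, -0.0008]
[0.0727, 0.0219, -0.0008]
[0.073, 0.0323, -0.0008]
[0.0707, 0.0425, -0.0008]
[0.066, 0.0519, -0.0008]
```

>>> shift_gripper --offsets '[{"trans":[0.8, -0.67, 0], "finger_gap":0.015}, {"trans":[1.74, -1.14, 0], "finger_gap":0.015}, {"trans":[2.77, -1.35, 0], "finger_gap":0.015}, {"trans":[3.82, -1.31, 0], "finger_gap":0.015}, {"trans":[4.82, -1.01, 0], "finger_gap":0.015}, {"trans":[5.72, -0.47, 0], "finger_gap":0.015}, {"trans":[6.45, 0.28, 0], "finger_gap":0.015}, {"trans":[6.98, 1.18, 0], "finger_gap":0.015}, {"trans":[7.27, 2.19, 0], "finger_gap":0.015}, {"trans":[7.3, 3.23, 0], "finger_gap":0.015}, {"trans":[7.07, 4.25, 0], "finger_gap":0.015}, {"trans":[7.07, 4.25, 0], "finger_gap":0.015}]'

```text
time: 4.75
ee_pos: [0.5048, 0.2043, 0.0916]
eef_rot: [0.022, 1.0, -0.0, -0.0]
ft_force: [-3.3, 0.3, 4.7]
width: 0.0195
grip_force: 25.0
```

>>> shift_gripper --offsets '[{"finger_gap":0.015}, {"finger_gap":0.015}]'

```text
time: 4.95
ee_pos: [0.5048, 0.2043, 0.0916]
eef_rot: [0.022, 1.0, 0.0, -0.0]
ft_force: [-3.8, 0.3, 3.1]
width: 0.0195
grip_force: 25.0
```

```bash
python3 circ.py 0.2 | head -4
```

Run:
```python
from h import *
import pickle
w=r.camera('wrist');pickle.dump([w,r.camera('scene'),r.camera('side')],open('w3.pkl','wb'))
a=cv2.resize(w['img'][60:260,60:420],(720,400),interpolation=2)
cv2.imwrite('pics/w3.png',a[:,:,::-1])
```

```text
2.758324363204429 0.042215665605733414
[-0.0038, 0.0075, -0.0009]
[-0.0088, 0.0143, -0.0009]
[-0.015, 0.0199, -0.0009]
```

View pics/w3.png

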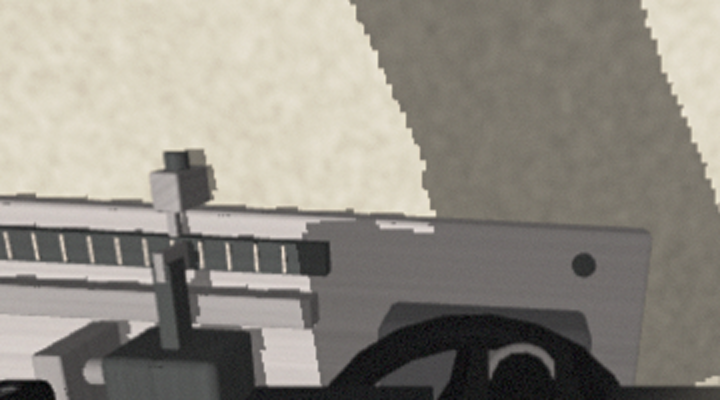

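The crop (scale 2, offset (60,60)) shows the pointer arm at (172,300) with its tip at about (175,250), nearly level with the clip blade at (178,222). I'll turn a little further, then let go and check from straight above.

>>> shift_gripper --offsets '[{"trans":[-0.2, 0.4, 0], "finger_gap":0.015}, {"trans":[-0.4, 0.78, 0], "finger_gap":0.015}, {"trans":[-0.4, 0.78, 0], "finger_gap":0.015}, {"trans":[-0.4, 0.78, 0], "finger_gap":0.015}]'

```text
time: 5.5
ee_pos: [0.509, 0.2117, 0.0916]
eef_rot: [0.022, 1.0, -0.0, -0.001]
ft_force: [-5.5, -1.5, 6.4]
width: 0.019
grip_force: 25.0
```

```bash
python3 circ.py 0.1 | head -1
```

```text
2.5563231820294425 0.041979783493642044
```

>>> shift_gripper --offsets '[{"trans":[-0.2, 0, 0], "finger_gap":0.07}, {"trans":[-0.2, 0, 0], "finger_gap":0.07}, {"trans":[-0.2, 0, 0], "finger_gap":0.07}, {"trans":[-0.2, 0, 0], "finger_gap":0.07}, {"trans":[-0.2, 0, -3], "finger_gap":0.07}, {"trans":[-0.2, -2, -7], "finger_gap":0.07}, {"trans":[-0.2, -6, -8], "finger_gap":0.07}, {"trans":[-0.2, -10, -8], "finger_gap":0.07}, {"trans":[-0.2, -12.5, -8], "finger_gap":0.07}, {"trans":[-0.2, -12.5, -8], "finger_gap":0.07}, {"trans":[-0.2, -12.5, -8], "finger_gap":0.07}, {"trans":[-0.2, -12.5, -8], "finger_gap":0.07}]'

```text
time: 6.7
ee_pos: [0.5059, 0.0882, 0.1715]
eef_rot: [0.022, 1.0, 0.0, 0.0]
ft_force: [0.3, 0.4, 0.1]
width: 0.0702
grip_force: 0.0
```

Run:
```python
from h import *
import pickle
w=r.camera('wrist');pickle.dump([w,r.camera('scene'),r.camera('side')],open('w4.pkl','wb'))
a=cv2.resize(w['img'][0:240,180:500],(800,600),interpolation=2)
cv2.imwrite('pics/w4.png',a[:,:,::-1])
```

```text
(no output)
```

View pics/w4.png

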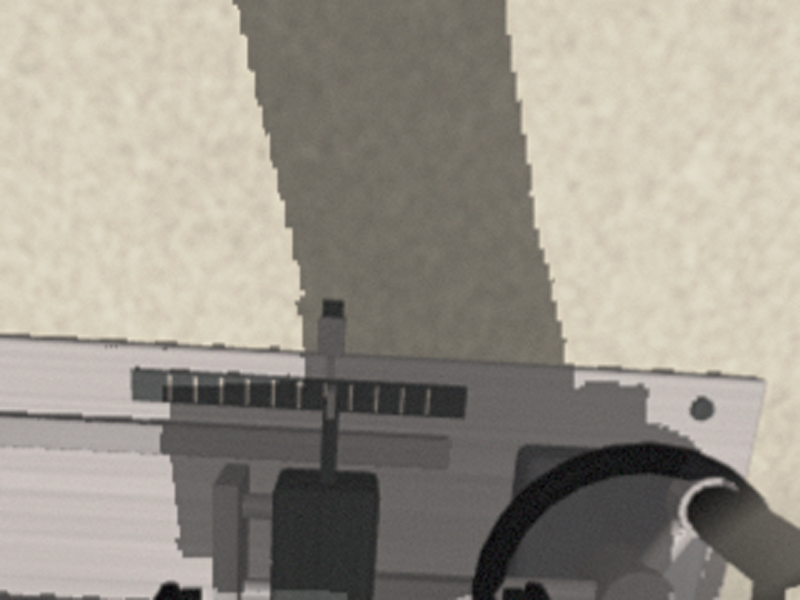

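The crop (scale 2.5, offset (180,0)) shows the clip blade at (332,367) and the pointer tip at (330,400). The base edge slopes 0.056, so over those 33 rows the expected shift is -1.9 px, which means they are level. The plate's top front edge is at about column 217–225. Next, the bracket.

Run:
```python
from h import *
import pickle
np.set_printoptions(precision=4,suppress=True)
w,a,b=pickle.load(open('w4.pkl','rb'))
o=np.array([.5284,.0048]);t=.094;y=np.array([np.sin(t),np.cos(t)]);x=np.array([y[1],-y[0]])
F=lambda p:[(p[:2]-o)@x,(p[:2]-o)@y]
q=lambda u,v,z:onz(w,(180+u/2.5,v/2.5),z)
print('plate',F(q(222,466,.045)),F(q(213,590,.045)),'ptr',F(q(330,400,.035)),'clip',F(q(332,367,.035)))
A,B=q(0,335,.012),q(765,378,.012);d=B-A;print('yaw',np.arctan2(d[0],d[1]),F(B))
print('bottle base side',onz(b,(290,383),0),onz(a,(189,197),0),'brk',tool([.44,-.28,.26]))
```

```text
plate [np.float64(-0.03766979167128062), np.float64(0.03398577766972755)] [np.float64(0.011648607218659703), np.float64(0.03054539953986741)] ptr [np.float64(-0.06187778247354748), np.float64(0.07184467639807404)] clip [np.float64(-0.07393609335232401), np.float64(0.07204970789457793)]
yaw 0.09866867582649543 [np.float64(-0.07509040070205243), np.float64(0.24227515377724876)]
bottle base side [ 0.4575 -0.5014  0.    ] [ 0.4786 -0.4918  0.    ] brk [ 0.0499 -0.3704 -0.0886]
```

In the tool's units: -0.07 m is -7, 0.05 m is 5.

>>> shift_gripper --offsets '[{"trans":[1, -4.5, -4], "finger_gap":0.087}, {"trans":[2, -9, -7], "finger_gap":0.087}, {"trans":[3, -14, -8.8], "finger_gap":0.087}, {"trans":[4, -18.5, -8.8], "finger_gap":0.087}, {"trans":[5, -23, -8.8], "finger_gap":0.087}, {"trans":[5, -28, -8.8], "finger_gap":0.087}, {"trans":[5, -32.5, -8.8], "finger_gap":0.087}, {"trans":[5, -37, -8.8], "finger_gap":0.087}, {"trans":[5, -37, -8.8], "finger_gap":0.087}, {"trans":[5, -37, -8.8], "finger_gap":0.087}, {"trans":[5, -37, -8.8], "finger_gap":0.087}]'

```text
time: 7.95
ee_pos: [0.44, -0.2791, 0.2593]
eef_rot: [0.021, 1.0, 0.0, -0.0]
ft_force: [-0.1, 0.4, 0.1]
width: 0.087
grip_force: 0.0
```

Run:
```python
from h import *
import pickle
w=r.camera('wrist');pickle.dump([w,r.camera('scene'),r.camera('side')],open('w5.pkl','wb'))
a=cv2.resize(w['img'][20:260,160:480],(800,600),interpolation=2)
cv2.imwrite('pics/w5.png',a[:,:,::-1])
```

```text
(no output)
```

View pics/w5.png

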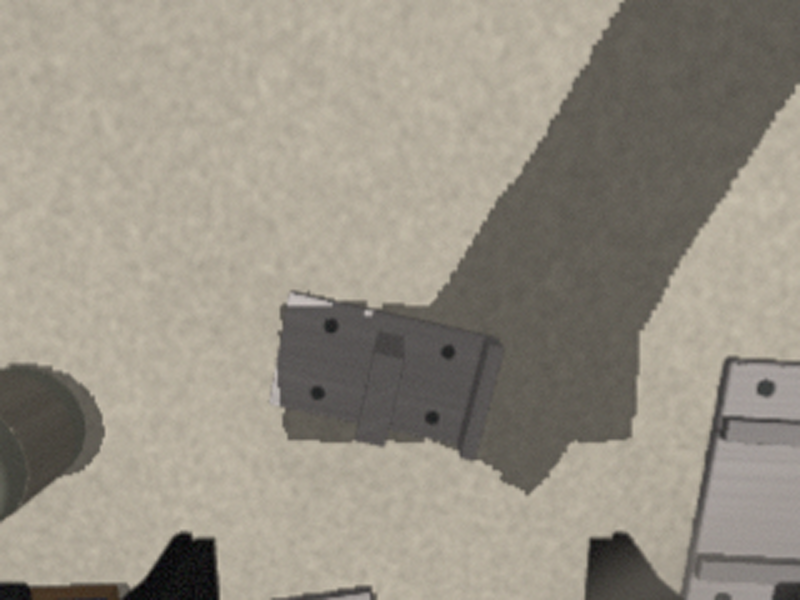

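The crop (scale 2.5, offset (160,20)) shows the four foot holes at (331,326), (448,352), (317,393) and (432,418). The web's top is centred near (380,400), and the lip's top runs from (494,338) to (469,457) on the right, towards the fixture.

Run:
```python
from h import *
import pickle
np.set_printoptions(precision=4,suppress=True)
w,a,b=pickle.load(open('w5.pkl','rb'))
q=lambda u,v,z:onz(w,(160+u/2.5,20+v/2.5),z)
h=[q(u,v,.01) for u,v in((331,326),(448,352),(317,393),(432,418))]
d=h[1]+h[3]-h[0]-h[2];yaw=np.arctan2(d[0],d[1]);c=sum(h)/4
print('holes',c,yaw,np.linalg.norm(h[1]-h[0]),np.linalg.norm(h[2]-h[0]))
W=[q(u,v,.07) for u,v in((375,357),(404,359),(384,445),(357,440))];wc=sum(W)/4
print('web',wc,np.linalg.norm(W[0]-W[1]),np.linalg.norm(W[1]-W[2]))
l0,l1=q(500,340,.033),q(475,458,.033);d=l1-l0;print('lip',(l0+l1)/2,np.linalg.norm(d),np.arctan2(-d[1],d[0]))
Y=np.array([np.sin(yaw),np.cos(yaw)]);print('lip dist',((l0+l1)/2-wc)[:2]@Y)
s=r.read_state();T=R.from_quat(s['eef_rot']).as_matrix();print('tool yaw',np.arctan2(T[0,1],T[1,1]),tool([*wc[:2],.058]))
```

```text
holes [ 0.4405 -0.2883  0.01  ] 0.2635150063319105 0.06145236830485773 0.036093442592916976
web [ 0.4402 -0.2881  0.07  ] 0.012705241051785627 0.04048722334351332
lip [ 0.4517 -0.2364  0.033 ] 0.06102300053914841 0.21222359501488777
lip dist 0.052908430394593274
tool yaw 0.04227793688797902 [-0.0007 -0.0091  0.2015]
```

In the tool's units: 0.202 m is 20.2, 0.19 m is 19, 0.21 rad is 2.1.

>>> shift_gripper --offsets '[{"trans":[0, -0.5, 4], "spin":1, "finger_gap":0.05}, {"trans":[0, -0.95, 8], "spin":2.1, "finger_gap":0.05}, {"trans":[0, -0.95, 12], "spin":2.1, "finger_gap":0.05}, {"trans":[0, -0.95, 16], "spin":2.1, "finger_gap":0.05}, {"trans":[0, -0.95, 19], "spin":2.1, "finger_gap":0.05}, {"trans":[0, -0.95, 20.2], "spin":2.1, "finger_gap":0.05}, {"trans":[0, -0.95, 20.2], "spin":2.1, "finger_gap":0.05}, {"trans":[0, -0.95, 20.2], "spin":2.1, "finger_gap":0.01}, {"trans":[0, -0.95, 20.2], "spin":2.1, "finger_gap":0.01}, {"trans":[0, -0.95, 20.2], "spin":2.1, "finger_gap":0.01}, {"trans":[0, -0.95, 20.2], "spin":2.1, "finger_gap":0.01}, {"trans":[0, -0.95, 20.2], "spin":2.1, "finger_gap":0.01}]' --clamp_n 40

```text
time: 9.3
ee_pos: [0.4392, -0.29, 0.0579]
eef_rot: [0.127, 0.992, 0.0, 0.0]
ft_force: [-0.1, -0.6, -0.2]
width: 0.0178
grip_force: 0.0
```

>>> shift_gripper --offsets '[{"finger_gap":0.01}, {"finger_gap":0.01}]'

```text
time: 9.5
ee_pos: [0.4393, -0.2896, 0.0578]
eef_rot: [0.127, 0.992, 0.0, 0.0]
ft_force: [-0.6, 3.9, 6.5]
width: 0.0142
grip_force: 40.0
```

Gripped (14.2 mm wide, as the web should be). Lift, carry over the bed, and look before lowering.

In the tool's units: -0.07 m is -7, -0.04 m is -4.

>>> shift_gripper --offsets '[{"trans":[0, 0, -4], "finger_gap":0.01}, {"trans":[0, 0, -7], "finger_gap":0.01}, {"trans":[0, 0, -7], "finger_gap":0.01}]'

```text
time: 9.8
ee_pos: [0.4403, -0.2913, 0.1305]
eef_rot: [0.127, 0.992, -0.001, 0.002]
ft_force: [0.2, 0.6, -4.0]
width: 0.0133
grip_force: 40.0
```

Run:
```python
from h import *
t=.096;o=np.array([.5272,.0046]);p=o-.045*np.array([np.sin(t),np.cos(t)]);print(p,tool([*p,.128]))
```

```text
[ 0.52288663 -0.0401928 ] [-0.0165286   0.26379384  0.00244757]
```

>>> shift_gripper --offsets '[{"trans":[-0.2, 3, 0], "spin":-0.4, "finger_gap":0.01}, {"trans":[-0.4, 6, 0], "spin":-0.8, "finger_gap":0.01}, {"trans":[-0.6, 9.5, 0], "spin":-1.2, "finger_gap":0.01}, {"trans":[-0.8, 13, 0], "spin":-1.59, "finger_gap":0.01}, {"trans":[-1, 16.5, 0], "spin":-1.59, "finger_gap":0.01}, {"trans":[-1.2, 20, 0], "spin":-1.59, "finger_gap":0.01}, {"trans":[-1.4, 23.5, 0], "spin":-1.59, "finger_gap":0.01}, {"trans":[-1.65, 26.4, 0], "spin":-1.59, "finger_gap":0.01}, {"trans":[-1.65, 26.4, 0], "spin":-1.59, "finger_gap":0.01}, {"trans":[-1.65, 26.4, 0], "spin":-1.59, "finger_gap":0.01}, {"trans":[-1.65, 26.4, 0], "spin":-1.59, "finger_gap":0.01}]'

```text
time: 10.9
ee_pos: [0.5206, -0.0399, 0.1266]
eef_rot: [0.049, 0.999, -0.0, -0.001]
ft_force: [0.4, 0.2, -4.9]
width: 0.0135
grip_force: 40.0
```

Run:
```python
from h import *
import pickle
w=r.camera('wrist');pickle.dump([w,r.camera('scene'),r.camera('side')],open('w6.pkl','wb'))
a=cv2.resize(w['img'][60:300,160:480],(800,600),interpolation=2)
cv2.imwrite('pics/w6.png',a[:,:,::-1])
```

```text
(no output)
```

View pics/w6.png

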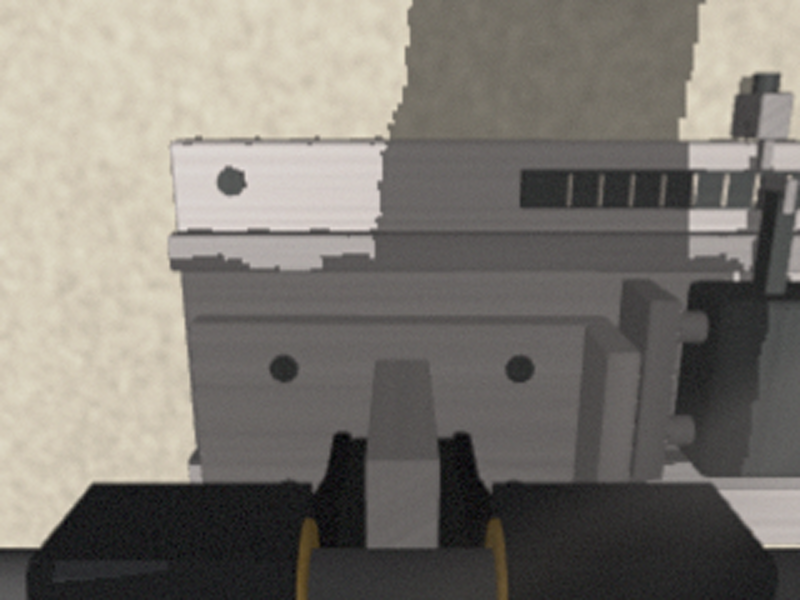

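The crop (scale 2.5, offset (160,60)) shows the bracket held parallel to the rails. The base edge is at row 141, the -x rail's inner edge at row 270, the foot's -x edge at rows 317/325 and the plate's front edge at column 622–632.

Run:
```python
from h import *
import pickle
np.set_printoptions(precision=4,suppress=True)
w,a,b=pickle.load(open('w6.pkl','rb'));s=r.read_state();T=R.from_quat(s['eef_rot']);print(T.as_matrix()[:2,1])
q=lambda u,v,z:T.inv().apply(onz(w,(160+u/2.5,60+v/2.5),z)-s['ee_pos'])*[-1,1,-1]  # fixture-like axes about TCP
print('base edge x=-75:',q(300,141,.012),q(600,141,.012),'left end y=-120',q(174,160,.012))
print('rail outer/inner top',q(300,232,.022),q(300,270,.022),q(700,270,.022))
print('foot -x bottom/top',q(400,317,.069),q(400,325,.079),'holes',q(284,369,.079),q(520,369,.079))
print('lip top outer',q(638,352,.102),q(632,475,.102),'plate top front',q(622,281,.045),q(668,330,.045))
```

```text
[0.0974 0.9952]
base edge x=-75: [-0.0722 -0.0327 -0.1153] [-0.0723  0.0642 -0.1153] left end y=-120 [-0.0662 -0.074  -0.1153]
rail outer/inner top [-0.0444 -0.0325 -0.1053] [-0.0319 -0.033  -0.1053] [-0.0321  0.0976 -0.1052]
foot -x bottom/top [-0.0291 -0.0004 -0.0582] [-0.0298 -0.0004 -0.0483] holes [-0.0178 -0.0306 -0.0482] [-0.0179  0.0309 -0.0482]
lip top outer [-0.0301  0.0537 -0.0252] [ 0.0009  0.0552 -0.0252] plate top front [-0.0336  0.0656 -0.0822] [-0.0184  0.0809 -0.0822]
```

In the tool's units: 0.055 m is 5.5, 0.053 m is 5.3.

>>> shift_gripper --offsets '[{"trans":[-0.23, 0, 2], "finger_gap":0.01}, {"trans":[-0.23, 0, 4], "finger_gap":0.01}, {"trans":[-0.23, 0, 5], "finger_gap":0.01}, {"trans":[-0.23, 0, 5.3], "finger_gap":0.01}, {"trans":[-0.23, 0, 5.5], "finger_gap":0.01}, {"trans":[-0.23, 0, 5.5], "finger_gap":0.01}, {"trans":[-0.23, 0, 5.5], "finger_gap":0.01}]'

```text
time: 11.75
ee_pos: [0.5242, -0.0389, 0.0732]
eef_rot: [0.048, 0.999, 0.0, 0.001]
ft_force: [-0.4, 0.0, -4.9]
width: 0.0137
grip_force: 40.0
```

>>> shift_gripper --offsets '[{"trans":[0, 0, 0.1], "finger_gap":0.01}, {"trans":[0, 0, 0.2], "finger_gap":0.01}, {"trans":[0, 0, 0.3], "finger_gap":0.01}, {"trans":[0, 0, 0.3], "finger_gap":0.01}, {"trans":[0, 0, 0.3], "finger_gap":0.01}]'

```text
time: 12.25
ee_pos: [0.5238, -0.0389, 0.0698]
eef_rot: [0.048, 0.999, 0.0, 0.0]
ft_force: [-2.3, -0.3, 1.8]
width: 0.0137
grip_force: 40.0
```

>>> shift_gripper --offsets '[{"trans":[0, 0.2, -0.03], "finger_gap":0.01}, {"trans":[0, 0.4, -0.03], "finger_gap":0.01}, {"trans":[0, 0.6, -0.03], "finger_gap":0.01}, {"trans":[0, 0.8, -0.03], "finger_gap":0.01}, {"trans":[0, 1, -0.03], "finger_gap":0.01}, {"trans":[0, 1.2, -0.03], "finger_gap":0.01}, {"trans":[0, 1.2, -0.03], "finger_gap":0.01}]'

```text
time: 12.95
ee_pos: [0.525, -0.0264, 0.0698]
eef_rot: [0.048, 0.999, 0.0, 0.0]
ft_force: [1.1, -0.5, -1.6]
width: 0.0134
grip_force: 40.0
```

>>> shift_gripper --offsets '[{"trans":[0, 0.1, 0], "finger_gap":0.01}, {"trans":[0, 0.2, 0], "finger_gap":0.01}, {"trans":[0, 0.3, 0], "finger_gap":0.01}, {"trans":[0, 0.3, 0], "finger_gap":0.01}]'

```text
time: 13.35
ee_pos: [0.5252, -0.0238, 0.0698]
eef_rot: [0.048, 0.999, 0.0, 0.0]
ft_force: [1.1, -1.7, -1.8]
width: 0.0137
grip_force: 40.0
```

In the tool's units: 0.002 m is 0.2, 0.001 m is 0.1.

>>> shift_gripper --offsets '[{"trans":[0, 0.1, 0], "finger_gap":0.01}, {"trans":[0, 0.2, 0], "finger_gap":0.01}, {"trans":[0, 0.2, 0], "finger_gap":0.01}]' --lines "2,4"

```text
ee_pos: [0.5254, -0.0217, 0.0698]
eef_rot: [0.048, 0.999, 0.0, -0.0]
ft_force: [0.7, -2.5, -1.1]
```

>>> shift_gripper --offsets '[{"trans":[0, 0.1, 0], "finger_gap":0.01}, {"trans":[0, 0.2, 0], "finger_gap":0.01}, {"trans":[0, 0.2, 0], "finger_gap":0.01}]' --lines "2,4"

```text
ee_pos: [0.5255, -0.0203, 0.0699]
eef_rot: [0.048, 0.999, -0.0, 0.0]
ft_force: [-0.5, -4.4, -0.7]
```

In the tool's units: 0.002 m is 0.2, 0.001 m is 0.1.

>>> shift_gripper --offsets '[{"trans":[0, 0.1, 0], "finger_gap":0.01}, {"trans":[0, 0.2, 0], "finger_gap":0.01}, {"trans":[0, 0.2, 0], "finger_gap":0.01}]' --lines "2,4"

```text
ee_pos: [0.5257, -0.0189, 0.0699]
eef_rot: [0.048, 0.999, -0.0, -0.0]
ft_force: [-1.0, -6.4, 0.5]
```

In the tool's units: 0.0045 m is 0.45, 0.004 m is 0.4.

>>> shift_gripper --offsets '[{"trans":[0, 0.1, 0], "finger_gap":0.01}, {"trans":[0, 0.2, 0], "finger_gap":0.01}, {"trans":[0, 0.3, 0], "finger_gap":0.01}, {"trans":[0, 0.4, 0], "finger_gap":0.01}, {"trans":[0, 0.45, 0], "finger_gap":0.01}, {"trans":[0, 0.45, 0], "finger_gap":0.01}, {"trans":[0, 0.45, 0], "finger_gap":0.01}]' --lines "1,5"

```text
time: 14.95
ee_pos: [0.526, -0.0157, 0.07]
eef_rot: [0.049, 0.999, -0.001, -0.0]
ft_force: [-2.0, -10.1, 1.4]
width: 0.0137
```

Careful with the scale: shifts go in cm and turns go in units of 0.1 rad. That gives: 0.0008 m is 0.08, 0.0005 m is 0.05.

>>> shift_gripper --offsets '[{"trans":[0, 0.05, 0], "finger_gap":0.01}, {"trans":[0, 0.08, 0], "finger_gap":0.01}, {"trans":[0, 0.08, 0], "finger_gap":0.01}, {"trans":[0, 0.08, 0], "finger_gap":0.01}, {"trans":[0, 0.08, 0], "finger_gap":0.01}, {"trans":[0, 0.08, 0], "finger_gap":0.01}, {"trans":[0, 0.08, 0], "finger_gap":0.01}, {"trans":[0, 0.08, 0], "finger_gap":0.01}, {"trans":[0, 0.08, 0], "finger_gap":0.01}, {"trans":[0, 0.08, 0], "finger_gap":0.01}, {"trans":[0, 0.08, 0], "finger_gap":0.01}, {"trans":[0, 0.08, 0], "finger_gap":0.01}]' --lines "1,5"

```text
time: 16.15
ee_pos: [0.526, -0.0152, 0.0699]
eef_rot: [0.049, 0.999, -0.001, -0.0]
ft_force: [-1.6, -10.7, 2.2]
width: 0.0138
```

>>> shift_gripper --offsets '[{"finger_gap":0.01}, {"finger_gap":0.01}, {"finger_gap":0.01}]' --lines "1,5"

```text
time: 16.45
ee_pos: [0.526, -0.0152, 0.07]
eef_rot: [0.049, 0.999, -0.001, -0.0]
ft_force: [-1.7, -11.5, 3.3]
width: 0.0138
```

Run:
```python
from h import *
w=r.camera('wrist')
a=cv2.resize(w['img'][60:300,180:500],(800,600),interpolation=2)
cv2.imwrite('pics/w7.png',a[:,:,::-1])
```

```text
(no output)
```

View pics/w7.png

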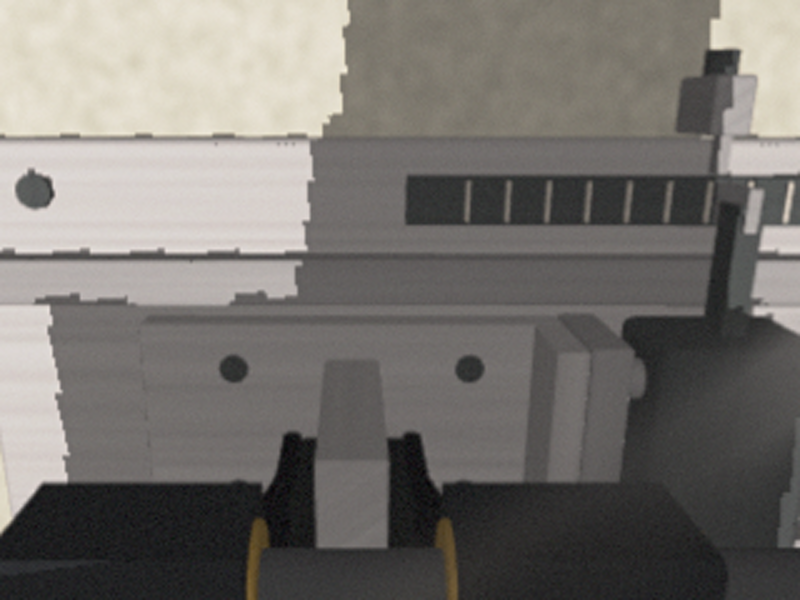

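The lip sits flush on the plate, parallel, at columns 555–590. The foot runs along the rail with a clear gap (rows 303 and 317), and the pointer is still at the clip blade (~722,160). Handing in.

```bash
python3 -c "
from bench import r
print(r.close_job())"
```

```text
the job is handed in; nothing more can be done
None
```

I handed the job in at about 16.5 s, result not yet reported: the stop's pointer looks level with the clip, and the lipped bracket stands between the rails, still held with its lip flush on the plate at about 10–11 N by the wrist sensor (bed friction included).

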